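# Close the tea tin with its inner lid and hold up the cover

## Robot

A 6-joint arm with a two-finger parallel gripper is mounted at the origin on a cart in front of the work surface, level with it; the furniture and walls round the work are solid. World frame = base frame: x ahead of the robot, y to its left, z up, the work surface at z = 0. Lengths are in mm, angles in rad, forces in N, time in s.
With the tool pointing down it reaches from about 275 to 750 mm from the base axis. Payload 10.2 kg.
Tool frame: the origin (TCP) lies at the very end of the fingers, on their centre line; the grasp point (between the pads) lies 19 mm behind it; z points along the fingers, y is the line along which they close (so a half turn about z gives the same grasp; the last joint's range is limited). The gripper opens to 85 mm and grips with 20 to 120 N. Pads are 22 mm wide; open, the fingers measure 114 mm over their backs; the gripper's body (76 mm by 85 mm) begins 54 mm behind the grasp point. The pads swing forward as they close: fully open they stand 13 mm farther back than shut.
Start: joints at [-1.352, 0.313, 1.498, -0, 1.331, -0.223], TCP at [224.461, -474.603, 207.794] pointing down, gripper open.
Joint ranges: [-2.94, 2.94], [-0.97, 2.17], [0.19, 2.56], [-1.23, 4.37], [0.02, 3.11], [-2.88, 2.88]. Speed limits (rad/s): [2.39, 2.39, 3.01, 3.14, 3.14, 3.14].

## Interface

Orientations are given as a unit quaternion [w, x, y, z].
In Python, from rig import * gives the robot as it stands. The module is installed in compiled form; this text tells all that it offers.
- The arm moves only by the shell command python3 -m crank 'ROWS' [FORCE]. ROWS is JSON, a list that holds one entry, the list of rows, each a list of 7 numbers: the shift along the tool's x, y, z in units of 25 mm (1.0 is 25 mm), then the turn, a rotation vector about the tool's x, y, z in units of 8 degrees (1.0 is 8 degrees), then the finger opening in mm, from 0 to 85.4. A call has exactly 8 rows; each row shifts and turns the commanded pose from where the row before left it, along the tool's axes as they then stand; what a row does not reach is not made up. A row lasts 1/10 s, in which the tool goes at most 50 mm and 8.59 degrees, less where a joint would pass 70% of its speed; a pose out of reach is approached as far as the arm can. A call is refused whole if a number of a shift passes 1 or a number of a turn 1, either way. A call with a gripper value outside its range is refused whole. The fingers move at their own pace and stop on an object; FORCE is the grip in N (left out, the last holds). Time passes only in rows, so rows that do not move let the fingers close, or fill a call up. It gives the time, the measured TCP pose, the force, the opening and the grip force at its end, in the units of the state.
- sense(): the state, without advancing time (a new reading comes with each control period).
- capture(name): name is "scene" or "side" or "wrist"; returns the picture (420x560x3 uint8, blue, green, red); there is no depth.
- camera_model(name): a dict with "fx", "fy", "cx", "cy" (pixels), "world_from_camera" (4x4, takes a point from camera to world coordinates); the wrist camera has in their place "T_tool_cam" (4x4, takes a point from camera to tool coordinates, whose origin is the TCP and whose axes are the flange's). Camera axes: x right, y up, looking along -z (the intrinsics and any distortion apply to the point x, -y, -z); pixel columns grow to the right and rows downward; lengths in mm; the calibration is good to about 2 mm. The wrist camera is an equidistant fisheye: a pixel r from the principal point sees the ray r / f radians off the axis. A picture is of the moment at which its call begins: read the wrist's pose just before it. camera_model takes no time and is no camera call.
- finish_job(): hands the job in; it is judged then, once.
The state is a dict: "time_s": time; "joints": joint angles; "dq": joint speeds; "tau": joint torques, N m; "eef_pos": TCP position; "ee_rot": TCP orientation; "force": force on the tool from outside, world axes, zero at the start; "wrist_torque": the same for the moment, N m; "grip_width": opening from 0.0 (shut) to 1.0 (fully open); "grip_force": force on a finger pad.
Only numpy, scipy, OpenCV 4.12 (cv2) and the standard library are available. Lean on these libraries where they do the work, as an engineer would, in place of code of your own. Each camera call takes 0.05 s, during which the arm holds its last target. There are 200 camera calls.

## Task

The tea tin's two washed lids are standing nested on the cork trivet: carry both together to the open red tin, lower them on gently and let go once the inner lid is fully seated. Then take the red cover by its steel collar and lift it alone, straight up, until its lower edge is at least 5 cm above the wooden knob, leaving the inner lid seated in the tin. Finish still holding the cover there, level and steady above the tin; leave the tin standing where it is and the other things alone.

Things in the scene. Friction and masses are not known exactly. Their poses are not given: they have to be found in the camera images.
- tea_tin: Open red tea tin with two thin brass bands, round, loose, about 0.6 kg: 90 mm outer diameter, 85 mm high, wall 3 mm (mouth 84 mm). Origin: centre of its underside; z up along its axis.
- inner_lid: Loose inner lid, 0.12 kg, round, under the cover. Origin: centre of its underside, z up. Tapered plug (72 mm wide at z=0, 80 mm at z=6 to 12 mm), aluminium flange (94 mm, z=12 to 16 mm), steel stem (12 mm), knob on top. Lifted by the knob it carries the cover along. Seated, its flange lies on the tin's rim and its origin is 73 mm above the tin's underside.
- knob (a point): Centre of the inner lid's light wooden knob: upright cylinder, 24 mm diameter, 18 mm high, 57 mm above the inner lid's origin. It stands out through the cover's hole, its underside 6 mm above the top of the steel collar.
- cover: Loose red outer cover, 0.15 kg, round. Origin: centre of the plane of its lower edge, z up. Skirt 107 mm outer, 99 mm inner diameter, z=0 to 10 mm; flat plate z=10 to 14 mm with a 36 mm hole; steel collar round the hole. Its plate rests loosely on the inner lid's flange (origin 6 mm above the inner lid's); the knob passes through the hole with 6 mm to spare all round.
- collar (a point): Centre of the cover's steel collar: upright ring, 48 mm outer diameter, 22 mm high, 25 mm above the cover's origin. Grip it from above, fingers either side, the inner lid's knob standing between them.
- trivet: Fixed round cork trivet, 140 mm diameter, 10 mm thick; origin at the centre of its underside. The lids start at its centre.
- black_jar: Bystander: black lidded jar, 90 mm diameter, 125 mm high; origin under its centre.
- short_tin: Bystander: short food tin, 75 mm diameter, 58 mm high; origin under its centre.
- spice_jar: Bystander: spice jar with yellow cap, 44 mm diameter, 100 mm high; origin under its centre.
- lemon: Bystander: lemon, 70x52x51 mm; origin under its centre.
- mug: Bystander: white mug, 90x118x87 mm; origin under its centre.
Things that resemble listed ones, but are neither listed nor needed, are in the scene too. Of the things like the tea_tin, leave any that is green; of the rest the smaller one is meant.

How it is judged:
By the outcome, as a careful person would: the job done as asked, in the order asked, and still so for the second after the job is handed in, while the arm keeps its last pose, push and grip.
It also fails if it takes over 48 s, if anything falls off the work surface, if the arm or the gripper's body presses on something with over 40 N, if the wrist force passes 120 N, or if a joint passes its speed limit or range.

## Working session

There is one attempt and no reset: what is moved stays moved. The work goes in short steps, Python scripts to look and compute and a shell command to move; the robot and the scene stay as the last step left them, time stands still between calls to the robot, and variables do not carry over. Pictures are saved under pics/ and viewed, at most 10 in all, crops included, and the job is handed in when it is done.

```bash
mkdir -p pics
python3 - <<'E'
from rig import *
import cv2,json
for n in("scene","side"):
    cv2.imwrite(f"pics/{n}0.png",capture(n))
    m=camera_model(n);print({k:(v.tolist() if hasattr(v,'tolist') else v) for k,v in m.items()})
print(camera_model("wrist"));s=sense();print(s)
E
```

```text
{'fx': 456.3482058861908, 'fy': 456.3482058861908, 'cx': 281.79911259140925, 'cy': 206.75011801277418, 'world_from_camera': [[-0.6433201462673781, 0.5491848839561596, -0.5334183654886457, -20.506733591707405], [-0.7654780208203815, -0.44910295644328146, 0.46081442485540264, 385.3290289592832], [0.013512551477445154, 0.704771237883587, 0.7093059376634359, 916.3807382239077], [0.0, 0.0, 0.0, 1.0]]}
{'fx': 443.7643644863002, 'fy': 443.7643644863002, 'cx': 280.66221973405766, 'cy': 211.2784856183207, 'world_from_camera': [[0.9828434784772159, 0.09002627680268395, -0.16097815472868796, 418.9000816047486], [-0.184346899460805, 0.5074436129245417, -0.8417346377340521, -1141.5604531540916], [0.005909100946398639, 0.8569692230104501, 0.5153337106563772, 681.8022630074472], [0.0, 0.0, 0.0, 1.0]]}
{'fx': 325.19226210127806, 'fy': 325.19226210127806, 'cx': 276.02428542051393, 'cy': 207.7074159019685, 'T_tool_cam': array([[ 2.90584827e-05,  9.53612450e-01,  3.01037030e-01,
         7.78560248e+01],
       [ 9.99998442e-01,  5.03619983e-04, -1.69187400e-03,
         3.84105817e-01],
       [-1.765
[... 152 characters left out ...]
0]])}
{'time_s': 0.1, 'joints': array([-1.35239718e+00,  3.13364211e-01,  1.49831660e+00,  5.00737151e-06,
        1.33100163e+00, -2.23389033e-01]), 'dq': array([-0.00185826,  0.00091879, -0.00320687,  0.00116893,  0.00038467,
       -0.00012299]), 'tau': array([ 2.41212161e-03, -4.12896216e+01, -2.60144538e+01, -1.25215879e-04,
        3.06633789e-03, -1.06261248e-05]), 'eef_pos': array([ 224.40961496, -474.35694276,  207.32434137]), 'ee_rot': array([-5.44884105e-04,  9.75701928e-01,  2.19101462e-01,  3.79118748e-06]), 'force': array([-0.28394161, -0.04355993,  0.67339497]), 'wrist_torque': array([ 0.03442545, -0.02631462,  0.03481831]), 'grip_force': 0.0, 'grip_width': 0.9990413891616704}
```

View pics/scene0.png

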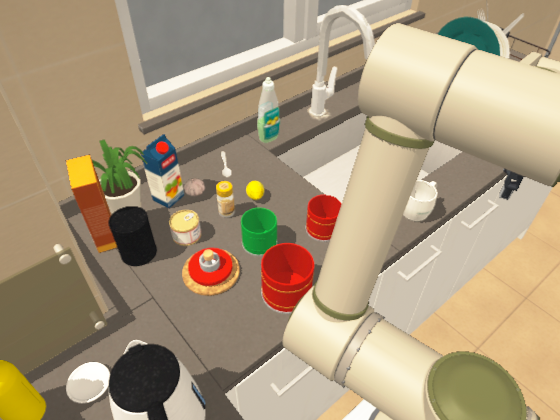

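View pics/side0.png

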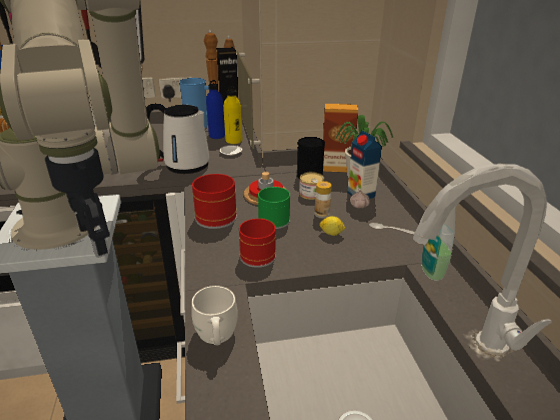

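Scene view: the lids on the trivet are at (210,265). The tin candidates are the large red one at (287,277), the green one at (259,231) and the small red one at (324,217). In the side view they are at (214,200), (274,206) and (257,242). By the description the target is the smaller red one. I'll check that choice in an enlarged montage.

Run:
```python
import cv2,numpy as np
a=cv2.imread("pics/scene0.png");b=cv2.imread("pics/side0.png")
def c(i,x,y,s=5):return cv2.resize(i[y:y+60,x:x+80],None,fx=s,fy=s,interpolation=cv2.INTER_CUBIC)
m=np.vstack([np.hstack([c(a,170,235),c(a,285,187)]),np.hstack([c(b,225,160),c(b,220,212)])])
cv2.imwrite("pics/m1.png",m)
```

```text
(no output)
```

View pics/m1.png

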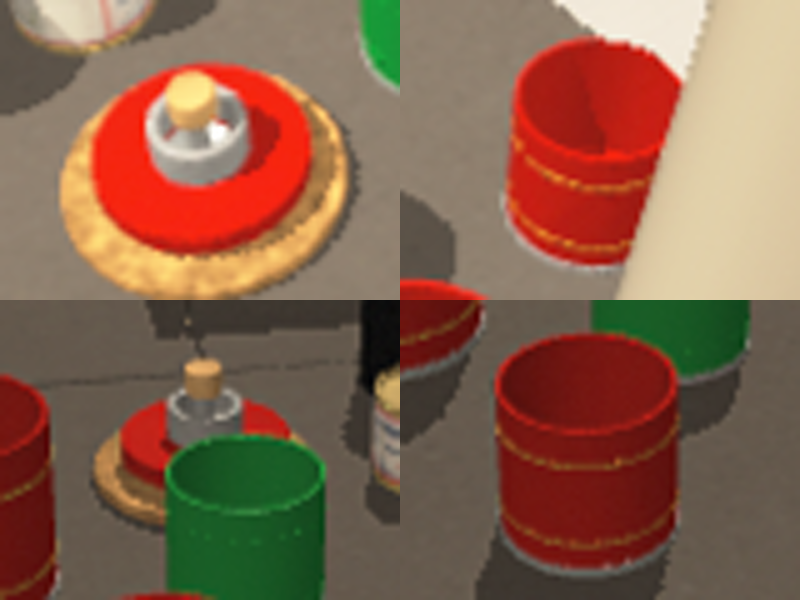

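The close crops confirm the choice. The target is the smaller red tin with two bands, its rim centre near scene (325,207) and side (257.6,229). The knob is at scene (208.4,255) and side (265.6,176).

```bash
cat > h.py <<'E'
from rig import *
import numpy as np
def ray(n,u,v):
    m=camera_model(n);W=np.array(m["world_from_camera"])
    d=W[:3,:3]@np.array([(u-m["cx"])/m["fx"],-(v-m["cy"])/m["fy"],-1]);return W[:3,3],d/np.linalg.norm(d)
def onz(n,u,v,z):
    o,d=ray(n,u,v);return o+d*(z-o[2])/d[2]
def tri(p,q):
    (o,d),(a,b)=ray("scene",*p),ray("side",*q)
    t=np.linalg.lstsq(np.c_[d,-b],a-o,rcond=None)[0];P,Q=o+d*t[0],a+b*t[1];return (P+Q)/2,np.linalg.norm(P-Q)
def wray(s,u,v):
    from scipy.spatial.transform import Rotation as R
    m=camera_model("wrist");T=np.array(m["T_tool_cam"]);x,y=u-m["cx"],v-m["cy"];r=np.hypot(x,y);a=r/m["fx"]
    c=np.array([x/r*np.sin(a),-y/r*np.sin(a),-np.cos(a)]) if r else np.array([0,0,-1.])
    w=s["ee_rot"];Rw=R.from_quat([w[1],w[2],w[3],w[0]]).as_matrix()
    return Rw@T[:3,3]+s["eef_pos"],Rw@T[:3,:3]@c
def wonz(s,u,v,z):
    o,d=wray(s,u,v);return o+d*(z-o[2])/d[2]
E
python3 - <<'E'
from h import *
np.set_printoptions(precision=1,suppress=True)
print("knob",tri((208.4,255),(265.6,175.8)),onz("scene",208.4,255,67),onz("side",265.6,175.8,67))
print("tin",tri((325.2,206.6),(257.6,228.8)),onz("scene",325.2,206.6,85),onz("side",257.6,228.8,85))
# tin rim left/right edges side
print("w",onz("side",239.6,228.8,85),onz("side",275.6,228.8,85))
for n,p,z in(("big",(288,264),110),("green",(259,221),90),("jar",(130,219),125),("spice",(225,187),100),("lemon",(255,190),25),("short",(185,218),58),("mug",(421,193),87)):print(n,onz("scene",*p,z))
E
```

```text
knob (array([602.9,  73. ,  70.5]), np.float64(0.7749117563064503)) [605.   71.7  67. ] [604.3  80.5  67. ]
tin (array([ 533.9, -240.8,   86.2]), np.float64(0.5438909365441931)) [ 534.4 -241.6   85. ] [ 534.4 -238.7   85. ]
w [ 491.1 -231.    85. ] [ 577.8 -246.4   85. ]
big [440.3 -34.1 110. ]
green [598.6 -75.9  90. ]
jar [770.8 175.7 125. ]
spice [744.  -76.5 100. ]
lemon [ 749.9 -177.9   25. ]
short [751.7  47.2  58. ]
mug [ 408.4 -473.    87. ]
```

```bash
python3 -m crank '[[[0.5,-0.29,0,0,0,0,60],[0.96,-0.55,0,0,0,0,60],[0.96,-0.55,0,0,0,0,60],[0.96,-0.55,0,0,0,0,60],[0.96,-0.55,0,0,0,0,60],[0.96,-0.55,0,0,0,0,60],[0.96,-0.55,0,0,0,0,60],[0.96,-0.55,0,0,0,0,60]]]'
python3 -m crank '[[[0.96,-0.55,0,0,0,0,60],[0.96,-0.55,0,0,0,0,60],[0.96,-0.55,0,0,0,0,60],[0.96,-0.55,0,0,0,0,60],[0.96,-0.55,0,0,0,0,60],[0.96,-0.55,0,0,0,0,60],[0.96,-0.55,0,0,0,0,60],[0.96,-0.55,0,0,0,0,60]]]'
python3 -m crank '[[[0.96,-0.55,0,0,0,0,60],[0.96,-0.55,0,0,0,0,60],[0.96,-0.55,0,0,0,0,60],[0.96,-0.55,0,0,0,0,60],[0.96,-0.55,0,0,0,0,60],[0.96,-0.55,0,0,0,0,60],[0.96,-0.55,0,0,0,0,60],[0.3,-0.15,0,0,0,0,60]]]'
python3 - <<'E'
from h import *
import cv2
s=sense();print(s["eef_pos"],s["ee_rot"],s["grip_width"])
w=capture("wrist");a=capture("scene");b=capture("side")
cv2.imwrite("pics/s1.png",a);cv2.imwrite("pics/d1.png",b);cv2.imwrite("pics/w1.png",w)
E
```

```text
time_s: 0.9
eef_pos: [344.0, -301.9, 207.7]
ee_rot: [-0.0, 0.976, 0.219, 0.0]
force: [0.3, 0.4, 0.3]
grip_width: 0.704
grip_force: 0.0
time_s: 1.7
eef_pos: [470.1, -120.3, 207.7]
ee_rot: [-0.0, 0.976, 0.219, -0.0]
force: [-0.1, -0.4, 0.3]
grip_width: 0.699
grip_force: 0.0
time_s: 2.5
eef_pos: [586.0, 45.8, 207.4]
ee_rot: [-0.0, 0.975, 0.22, -0.0]
force: [-0.9, -1.1, 1.1]
grip_width: 0.704
grip_force: 0.0
[585.96908791  45.8085535  207.39050226] [-3.36469576e-04  9.75428678e-01  2.20315083e-01 -2.14490455e-04] 0.7035010364291681
```

View pics/w1.png

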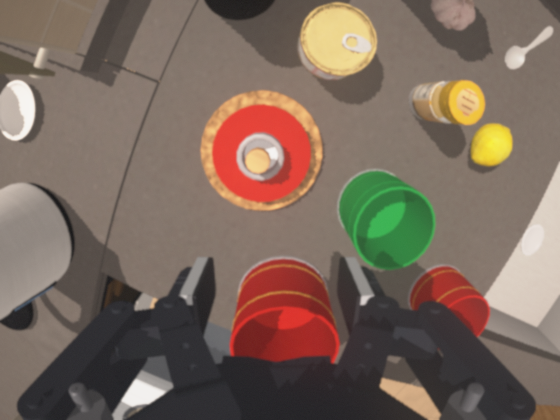

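The wrist view shows the knob top at (258,160), the collar centre near (261,157) and the trivet centre near (262,150). The fingers are open and the lids are clear.

Run:
```python
from h import *
np.set_printoptions(precision=1,suppress=True)
s=sense();r=s["ee_rot"];x,y=r[1],r[2];c,n=2*x*x-1,2*x*y
print("knobtop",wonz(s,258,160,76),"collar",wonz(s,261,157,52),"trivet",wonz(s,262,150.5,10),"tin",wonz(s,446,308,85))
for k in((258,160,76),):
  d=wonz(s,*k)-s["eef_pos"];print("tool units",(c*d[0]+n*d[1])/25,(n*d[0]-c*d[1])/25,s["eef_pos"])
```

```text
knobtop [605.9  70.4  76. ] collar [605.8  68.5  52. ] trivet [606.5  69.6  10. ] tin [ 547.1 -200.9   85. ]
tool units 1.207525089242345 -0.6293368723596577 [585.3  43.3 207.6]
```

```bash
python3 -m crank '[[[0.6,-0.33,0.2,0,0,0,60],[0.59,-0.32,0.5,0,0,0,60],[0,0,0.8,0,0,0,60],[0,0,0.8,0,0,0,60],[0,0,0.8,0,0,0,60],[0,0,0.8,0,0,0,60],[0,0,0.5,0,0,0,60],[0,0,0.2,0,0,0,60]]]' 40
python3 - <<'E'
from h import *
import cv2
s=sense();print(s["eef_pos"])
w=capture("wrist");b=capture("side")
m=np.hstack([cv2.resize(w[150:420,130:430],(400,360)),cv2.resize(b[130:220,215:315],(400,360),interpolation=cv2.INTER_CUBIC)])
cv2.imwrite("pics/m2.png",m)
E
```

```text
time_s: 3.45
eef_pos: [605.0, 69.8, 91.9]
ee_rot: [-0.0, 0.976, 0.219, -0.001]
force: [-0.2, 0.2, -0.4]
grip_width: 0.702
grip_force: 0.0
[605.00902648  69.81349407  91.90218435]
```

View pics/m2.png

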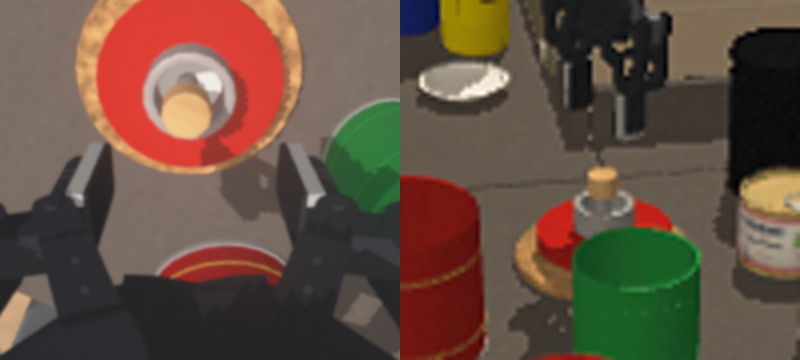

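The wrist crop puts the knob top at full-frame (269.5,234.7), slightly left of the fingers' midline. The side view shows the gripper above it.

Run:
```python
from h import *
np.set_printoptions(precision=1,suppress=True)
from scipy.spatial.transform import Rotation as R
s=sense();w=s["ee_rot"];M=R.from_quat([w[1],w[2],w[3],w[0]]).as_matrix()
print(s["eef_pos"])
for k in((269.5,234.7,76),(271.8,223,52)):
  P=wonz(s,*k);print(P,M.T@(P-s["eef_pos"]))
```

```text
[605.6  70.1  92.8]
[607.1  74.4  76. ] [ 3.3 -3.2 16.8]
[606.4  72.8  52. ] [ 2.  -2.1 40.8]
```

```bash
python3 -m crank '[[[0.05,-0.05,0.2,0,0,0,60],[0.06,-0.05,0.4,0,0,0,60],[0,0,0.4,0,0,0,60],[0,0,0.3,0,0,0,60],[0,0,0.14,0,0,0,60],[0,0,0,0,0,0,60],[0,0,0,0,0,0,20],[0,0,0,0,0,0,20]]]' 40
python3 -m crank '[[[0,0,0,0,0,0,15],[0,0,0,0,0,0,15],[0,0,0,0,0,0,15],[0,0,0,0,0,0,15],[0,0,0,0,0,0,15],[0,0,-0.02,0,0,0,15],[0,0,-0.05,0,0,0,15],[0,0,-0.1,0,0,0,15]]]' 40
python3 - <<'E'
from rig import *
s=sense();print(s["eef_pos"],s["force"],s["wrist_torque"],s["grip_width"],s["grip_force"])
E
```

```text
time_s: 4.35
eef_pos: [607.4, 73.9, 57.2]
ee_rot: [0.0, 0.976, 0.219, 0.0]
force: [0.1, 0.4, 0.3]
grip_width: 0.375
grip_force: 0.0
time_s: 5.15
eef_pos: [607.1, 73.9, 61.1]
ee_rot: [-0.0, 0.976, 0.219, -0.0]
force: [1.1, -0.2, 0.0]
grip_width: 0.175
grip_force: 0.0
[607.09724424  73.94571897  61.09259301] [ 1.05805886 -0.20613489  0.0058378 ] [-0.01849746  0.04548805  0.04854052] 0.17546420178792568 0.0
```

Run:
```python
from h import *
import cv2
w=capture("wrist");b=capture("side")
m=np.hstack([cv2.resize(w[150:420,130:430],(400,360)),cv2.resize(b[130:220,215:315],(400,360),interpolation=cv2.INTER_CUBIC)])
cv2.imwrite("pics/m3.png",m)
```

```text
(no output)
```

View pics/m3.png

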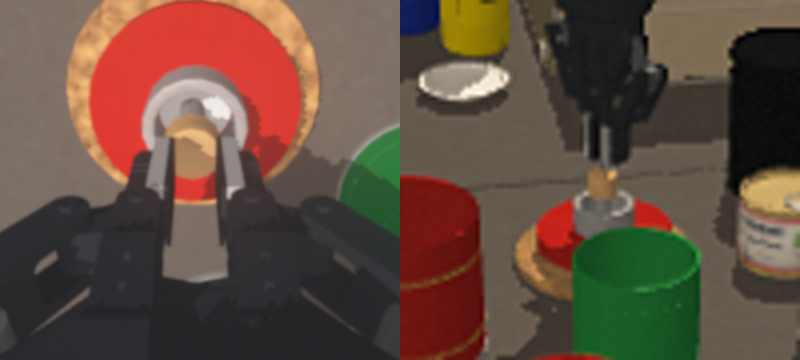

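The wrist crop shows the knob between and just under the fingertips. In the side crop the tips at about full-frame (266,169) end right at the knob top (265.5,173), so the grip probably closed above or beside the knob. I'll check this with the camera model.

Run:
```python
from h import *
import cv2
np.set_printoptions(precision=1,suppress=True)
def proj(n,P):
    m=camera_model(n);W=np.linalg.inv(np.array(m["world_from_camera"]));p=W[:3,:3]@P+W[:3,3]
    return m["cx"]-m["fx"]*p[0]/p[2],m["cy"]+m["fy"]*p[1]/p[2]
s=sense();print(s["eef_pos"],s["grip_width"])
for n in("scene","side"):
    print(n,"tcp",proj(n,s["eef_pos"]))
    for z in(58,67,76):print(z,proj(n,np.array([605.5,72,z])))
a=capture("scene")
b=capture("side")
m=np.hstack([cv2.resize(a[225:285,170:236],(400,364),interpolation=cv2.INTER_CUBIC),cv2.resize(b[150:205,235:295],(400,364),interpolation=cv2.INTER_CUBIC)])
cv2.imwrite("pics/m4.png",m)
```

```text
[607.4  73.9  61.5] 0.17160158049156468
scene tcp (np.float64(207.28500925572797), np.float64(256.2924182776128))
58 (np.float64(208.5614138994854), np.float64(257.3108931366645))
67 (np.float64(208.18017697945498), np.float64(254.93129662076058))
76 (np.float64(207.79440966268055), np.float64(252.52342237061504))
side tcp (np.float64(266.94288621484714), np.float64(178.24671702804616))
58 (np.float64(266.4398848362964), np.float64(179.59344976494793))
67 (np.float64(266.40892593819547), np.float64(176.98479425254993))
76 (np.float64(266.3777564587745), np.float64(174.35839475844853))
```

View pics/m4.png

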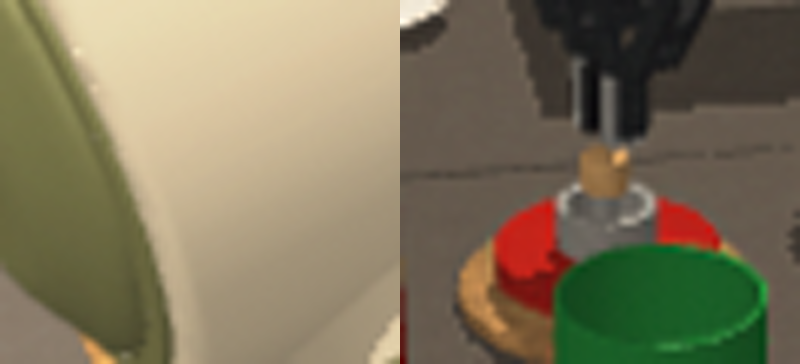

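Both the side view and the wrist view put the fingertips about 22–27 mm behind the reported TCP. Closing to 15 mm with no contact at TCP z=57 fits that. So I'll open wider than the collar and go lower.

```bash
python3 -m crank '[[[0,0,0,0,0,0,60],[0,0,0,0,0,0,60],[0,0,0,0,0,0,60],[0,0,0,0,0,0,60],[0,0,0.2,0,0,0,60],[0,0,0.3,0,0,0,60],[0,0,0.3,0,0,0,60],[0,0,0.1,0,0,0,60]]]' 40
python3 - <<'E'
from h import *
import cv2
s=sense();print(s["eef_pos"],s["force"])
w=capture("wrist");b=capture("side")
m=np.hstack([cv2.resize(w[150:420,130:430],(400,360)),cv2.resize(b[150:204,235:295],(400,360),interpolation=cv2.INTER_CUBIC)])
cv2.imwrite("pics/m5.png",m)
E
```

```text
time_s: 6.15
eef_pos: [606.5, 74.0, 37.1]
ee_rot: [-0.0, 0.976, 0.219, -0.001]
force: [-0.1, 0.4, -0.5]
grip_width: 0.703
grip_force: 0.0
[606.51689904  73.97896688  37.10436348] [-0.09230615  0.40394884 -0.46662545]
```

View pics/m5.png

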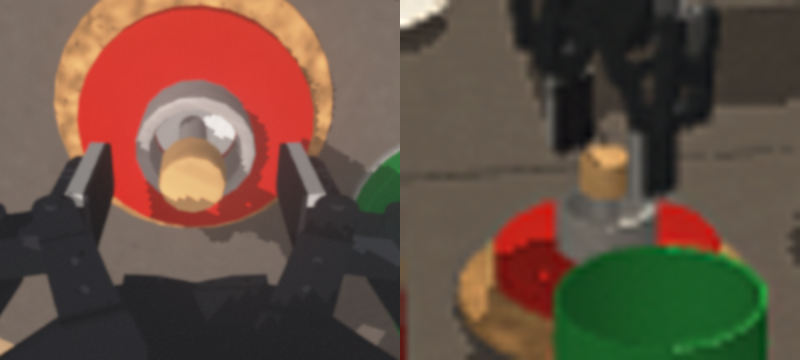

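In the side crop the near fingertip ends at full-frame (272.5,179.6) and the far one at (260.8,172.8). In the wrist crop the knob is now centred between the pads, at full-frame (274,285).

Run:
```python
from h import *
from scipy.spatial.transform import Rotation as R
np.set_printoptions(precision=1,suppress=True)
for u,v,y in((272.5,179.6,47),(260.8,172.8,101)):
    o,d=ray("side",u,v);print(o+d*(y-o[1])/d[1])
s=sense();w=s["ee_rot"];M=R.from_quat([w[1],w[2],w[3],w[0]]).as_matrix()
print(M.T@(wonz(s,274,285,76)-s["eef_pos"]))
# tip: wrist rays to pad tip upper corner, where tool x=+11
for u,v in((130+105*.75,150+143*.75),(130+287*.75,150+143*.75)):
    o,d=wray(s,u,v);o=M.T@(o-s["eef_pos"]);d=M.T@d
    for X in (0,11):print(X,o+d*(X-o[0])/d[0])
```

```text
[620.3  47.   69.2]
[592.4 101.   68.4]
[  1.   -0.3 -38.2]
0 [  0.  -36.   -8.2]
11 [ 11.  -30.8 -30.4]
0 [ 0.  38.4 -8.4]
11 [ 11.   33.  -30.6]
```

```bash
python3 -m crank '[[[0.03,0,0.14,0,0,0,60],[0,0,0.1,0,0,0,60],[0,0,0,0,0,0,15],[0,0,0,0,0,0,15],[0,0,0,0,0,0,15],[0,0,0,0,0,0,15],[0,0,0,0,0,0,15],[0,0,0,0,0,0,15]]]' 60
```

```text
time_s: 7.05
eef_pos: [607.9, 74.4, 32.8]
ee_rot: [-0.0, 0.976, 0.219, 0.0]
force: [-1.7, 2.1, 2.6]
grip_width: 0.251
grip_force: 58.7
```

```bash
python3 -m crank '[[[0,0,-0.1,0,0,0,15],[0,0,-0.3,0,0,0,15],[0,0,-0.6,0,0,0,15],[0,0,-0.9,0,0,0,15],[0,0,-1,0,0,0,15],[0,0,-1,0,0,0,15],[0,0,-1,0,0,0,15],[0,0,-0.6,0,0,0,15]]]' 60
cat >> h.py <<'E'
import cv2
from scipy.optimize import minimize
def proj(n,P):
    m=camera_model(n);W=np.linalg.inv(np.array(m["world_from_camera"]));p=W[:3,:3]@np.asarray(P).T+W[:3,3:]
    return np.c_[m["cx"]-m["fx"]*p[0]/p[2],m["cy"]+m["fy"]*p[1]/p[2]]
def redmask(img):
    h=cv2.cvtColor(img,cv2.COLOR_BGR2HSV);return (((h[...,0]<8)|(h[...,0]>172))&(h[...,1]>150)&(h[...,2]>45)).astype(np.uint8)
def fit(n,img,r,z0,z1,g,ign=None,free=False):
    """cylinder (x,y[,dz]) whose outline best matches the red blob nearest guess g"""
    t=np.linspace(0,2*np.pi,60);S=4
    def hull(p):
        P=np.vstack([np.c_[p[0]+r*np.cos(t),p[1]+r*np.sin(t),0*t+z+(p[2] if free else 0)] for z in(z0,z1)])
        return cv2.convexHull(proj(n,P).astype(np.float32))
    lo=hull([*g,0]).reshape(-1,2);x0,y0=(lo.min(0)-12).astype(int);x1,y1=(lo.max(0)+12).astype(int)
    m=cv2.resize(redmask(img)[y0:y1,x0:x1],None,fx=S,fy=S,interpolation=cv2.INTER_LINEAR)
    _,L,st,_=cv2.connectedComponentsWithStats(m);k=1+np.argmax(st[1:,4]);m=cv2.morphologyEx((L==k).astype(np.uint8),cv2.MORPH_CLOSE,np.ones((13,13)))
    def cost(p):
        q=(hull(p).reshape(-1,2)+.5-[x0,y0])*S-.5;f=np.zeros_like(m);cv2.fillConvexPoly(f,np.round(q*16).astype(np.int32),1,shift=4)
        return -(f&m).sum()/(f|m).sum()
    s=np.array([*g]+([0] if free else []),float);sim=np.vstack([s]+[s+12*e for e in np.eye(len(s))])
    o=minimize(cost,s,method="Nelder-Mead",options=dict(initial_simplex=sim));return o.x,-o.fun
E
python3 - <<'E'
from h import *
np.set_printoptions(precision=1,suppress=True)
a,b=capture("scene"),capture("side");cv2.imwrite("pics/s2.png",a);cv2.imwrite("pics/d2.png",b)
print(sense()["eef_pos"],sense()["grip_width"],sense()["force"])
for n,f in(("side","side0"),("side","d1"),("side","d2"),("scene","s1"),("scene","s2")):
    print(f,fit(n,cv2.imread(f"pics/{f}.png"),45,0,85,(534,-241)))
print("cover", [fit(n,i,53.5,16+138,30+138,(607,74),free=True) for n,i in(("side",b),("scene",a))])
E
```

```text
time_s: 7.85
eef_pos: [608.4, 74.2, 173.5]
ee_rot: [0.001, 0.976, 0.219, 0.002]
force: [0.5, -1.0, -3.1]
grip_width: 0.255
grip_force: 59.0
[608.9  74.2 173.4] 0.25326309377930384 [ 0.9 -0.4 -1.9]
side0 (array([ 612., -313.]), np.float64(-0.0))
d1 (array([ 546.7, -307.9]), np.float64(-510396327644002.75))
d2 (array([ 612., -313.]), np.float64(-0.0))h.py:37: RuntimeWarning: overflow encountered in scalar negative
  return -(f&m).sum()/(f|m).sum()
Traceback (most recent call last):
  File "h.py", line 34, in fit
    _,L,st,_=cv2.connectedComponentsWithStats(m);k=1+np.argmax(st[1:,4]);m=cv2.morphologyEx((L==k).astype(np.uint8),cv2.MORPH_CLOSE,np.ones((13,13)))
                                                     ~~~~~~~~~^^^^^^^^^^
ValueError: attempt to get argmax of an empty sequence
```

```bash
sed -i 's|return -(f&m).sum()/(f|return -float((f\&m).sum())/float((f|; s|float((f|m).sum()|float((f\|m).sum())|' h.py; grep -n "float((" h.py
python3 - <<'E'
from h import *
np.set_printoptions(precision=1,suppress=True)
R=lambda f:cv2.imread(f"pics/{f}.png")
for n,f in(("side","side0"),("side","d1"),("side","d2"),("scene","scene0"),("scene","s1"),("scene","s2")):
    try:print(f,fit(n,R(f),45,0,85,(534,-241)))
    except ValueError:print(f,"none")
for n,f in(("side","d2"),("scene","s2")):
    try:print(f,"cover",fit(n,R(f),53.5,154,168,(607,74)))
    except ValueError:print(f,"none")
E
```

```text
side0 (array([ 612., -313.]), np.float64(-0.0))
d1 (array([ 546.7, -307.9]), np.float64(-510396327644002.75))
d2 (array([ 612., -313.]), np.float64(-0.0))
scene0 (array([ 476.9, -236.6]), np.float64(-524935092163272.1))
s1 none
s2 none
d2 cover (array([685., -46.]), np.float64(-0.0))
s2 nonesed: -e expression #1, char 85: unknown option to 's'
h.py:37: RuntimeWarning: overflow encountered in scalar negative
  return -(f&m).sum()/(f|m).sum()
```

```bash
sed -i 's#return -(f&m).sum()/(f|m).sum()#return -float((f\&m).sum())/float((f|m).sum())#' h.py; grep -n "float((" h.py
cat > t.py <<'E'
from h import *
np.set_printoptions(precision=1,suppress=True)
R=lambda f:cv2.imread(f"pics/{f}.png")
for n,f in(("side","side0"),("side","d1"),("side","d2"),("scene","scene0"),("scene","s2")):
    try:print(f,fit(n,R(f),45,0,85,(534,-241)))
    except ValueError:print(f,"none")
for n,f in(("side","d2"),("scene","s2")):
    try:print(f,"cover",fit(n,R(f),53.5,154,168,(607,74)))
    except ValueError:print(f,"none")
E
python3 t.py
```

```text
37:        return -float((f&m).sum())/float((f|m).sum())
side0 (array([ 533.8, -228.8]), np.float64(0.9470219435736678))
d1 (array([ 545.6, -141.8]), np.float64(0.599507874015748))
d2 (array([ 533.8, -228.8]), np.float64(0.9458072100313479))
scene0 (array([ 541.2, -243.8]), np.float64(0.837686730147637))
s2 none
d2 cover (array([607.1,  91.8]), np.float64(0.7204711160964666))
s2 none
```

```bash
python3 -m crank '[[[-0.14,0.1,0,0,0,0,15],[-0.34,0.24,0,0,0,0,15],[-0.55,0.38,0,0,0,0,15],[-0.69,0.48,0,0,0,0,15],[-0.69,0.48,0,0,0,0,15],[-0.69,0.48,0,0,0,0,15],[-0.69,0.48,0,0,0,0,15],[-0.69,0.48,0,0,0,0,15]]]' 60
python3 -m crank '[[[-0.69,0.48,0,0,0,0,15],[-0.69,0.48,0,0,0,0,15],[-0.69,0.48,0,0,0,0,15],[-0.69,0.48,0,0,0,0,15],[-0.69,0.48,0,0,0,0,15],[-0.69,0.48,0,0,0,0,15],[-0.69,0.48,0,0,0,0,15],[-0.69,0.48,0,0,0,0,15]]]' 60
python3 -m crank '[[[-0.69,0.48,0,0,0,0,15],[-0.69,0.48,0,0,0,0,15],[-0.69,0.48,0,0,0,0,15],[-0.69,0.48,0,0,0,0,15],[-0.55,0.38,0,0,0,0,15],[-0.34,0.24,0,0,0,0,15],[-0.14,0.1,0,0,0,0,15],[0,0,0,0,0,0,15]]]' 60
python3 - <<'E'
from h import *
s=sense();print(s["eef_pos"],s["grip_width"],s["force"])
for n in("wrist","scene","side"):cv2.imwrite(f"pics/{n}3.png",capture(n))
E
```

```text
time_s: 8.75
eef_pos: [538.6, -45.3, 169.2]
ee_rot: [-0.0, 0.976, 0.219, -0.001]
force: [0.0, -0.0, -2.9]
grip_width: 0.252
grip_force: 59.0
time_s: 9.55
eef_pos: [454.8, -190.7, 169.3]
ee_rot: [-0.001, 0.976, 0.219, -0.001]
force: [0.3, -0.9, -2.8]
grip_width: 0.257
grip_force: 59.0
time_s: 10.35
eef_pos: [398.5, -290.1, 169.8]
ee_rot: [-0.0, 0.976, 0.219, -0.0]
force: [0.3, 0.7, -2.2]
grip_width: 0.255
grip_force: 59.0
[ 398.48180298 -290.11368996  169.77624075] 0.25450928505708675 [ 0.27850566  0.66869754 -2.19461843]
```

View pics/wrist3.png

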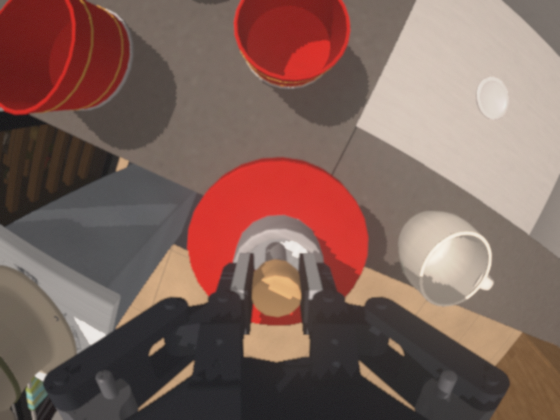

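The wrist view shows the small red tin with its rim at left (236,27), right (350,27) and base bottom (291,87). The carried cover is level, with left (188,240), right (368,240) and top (278,158). The mug is at (445,255). Next I'll fit both outlines with the fisheye model and take the relative offset.

```bash
cat > wf.py <<'E'
from h import *
from scipy.spatial.transform import Rotation as R
np.set_printoptions(precision=2,suppress=True)
m=camera_model("wrist");T=np.linalg.inv(np.array(m["T_tool_cam"]))
def wp(P):
    c=P@T[:3,:3].T+T[:3,3];h=np.hypot(c[:,0],c[:,1]);r=m["fx"]*np.arctan2(h,-c[:,2])/h
    return np.c_[m["cx"]+c[:,0]*r,m["cy"]-c[:,1]*r]
def wfit(img,r,z0,z1,g,box,cv=False):
    """tool-frame centre of a cylinder between tool depths z0,z1"""
    x0,y0,x1,y1=box;S=4;t=np.linspace(0,2*np.pi,90)
    k=cv2.resize(redmask(img)[y0:y1,x0:x1]*255,None,fx=S,fy=S)>127
    _,L,st,_=cv2.connectedComponentsWithStats(k.astype(np.uint8));k=(L==1+np.argmax(st[1:,4])).astype(np.uint8)
    h=cv2.convexHull(cv2.findNonZero(k));k[:]=0;cv2.fillConvexPoly(k,h,1)
    def cost(p):
        P=np.vstack([np.c_[p[0]+r*np.cos(t),p[1]+r*np.sin(t),0*t+z] for z in(z0,z1)])
        q=(wp(P)+.5-[x0,y0])*S-.5;f=np.zeros_like(k);cv2.fillConvexPoly(f,cv2.convexHull(np.round(q*16).astype(np.int32)),1,shift=4)
        return -float((f&k).sum())/float((f|k).sum())
    g=np.array(g,float);o=minimize(cost,g,method="Nelder-Mead",options=dict(initial_simplex=np.vstack([g,g+[10,0],g+[0,10]])));return o.x,-o.fun
E
python3 - <<'E'
from wf import *
i=cv2.imread("pics/wrist3.png");Z=169.5
for b in (0,3):
  print("tin",wfit(i,45,Z-85,Z-b,(150,0),(215,0,375,110)))
for d in(12,15,18,22):print("cover",d,wfit(i,53.5,d-14,d,(0,0),(170,140,390,335)))
for n in("scene","side"):
    try:print(n,fit(n,cv2.imread(f"pics/{n}3.png"),45,3,85,(534,-241)))
    except ValueError:print("none")
    try:print(n,"cover",fit(n,cv2.imread(f"pics/{n}3.png"),53.5,154,168,(398,-290)))
    except ValueError:print("none")
E
```

```text
tin (array([145.75,  13.27]), np.float64(0.9782555291700475))
tin (array([145.76,  13.12]), np.float64(0.9795300712645735))
cover 12 (array([-2.58,  1.47]), np.float64(0.8177916342160709))
cover 15 (array([-2.93,  1.4 ]), np.float64(0.8415252640701341))
cover 18 (array([-3.02,  1.44]), np.float64(0.86361432484152))
cover 22 (array([-3.31,  1.21]), np.float64(0.8746668217972584))
none
scene cover (array([ 397.81, -295.01]), np.float64(0.6159945004582952))
side (array([ 544.21, -145.91]), np.float64(0.6028435086338367))
side cover (array([ 397.27, -286.65]), np.float64(0.4626287814161034))
```

Run:
```python
from wf import *
i=cv2.imread("pics/wrist3.png")
for d in(8,12,15,18,22):print("cover",d,wfit(i,53.5,d-14,d,(0,0),(170,140,390,262)))
# knob top from wrist: centre ~ (276,289)
```

```text
cover 8 (array([-2.39,  1.41]), np.float64(0.9640024691165094))
cover 12 (array([-2.8 ,  1.38]), np.float64(0.978732924173431))
cover 15 (array([-3.08,  1.43]), np.float64(0.9888332907021358))
cover 18 (array([-3.39,  1.49]), np.float64(0.9942954222474506))
cover 22 (array([-3.78,  1.43]), np.float64(0.9840345816681707))
```

```bash
python3 -m crank '[[[0.3,0.03,0,0,0,0,15],[0.7,0.06,0,0,0,0,15],[0.9,0.08,0,0,0,0,15],[1,0.09,0,0,0,0,15],[1,0.09,0,0,0,0,15],[0.9,0.08,0,0,0,0,15],[0.7,0.06,0,0,0,0,15],[0.3,0.03,0,0,0,0,15]]]' 60
python3 -m crank '[[[0.09,0,0.2,0,0,0,15],[0,0,0.5,0,0,0,15],[0,0,0.6,0,0,0,15],[0,0,0.5,0,0,0,15],[0,0,0.3,0,0,0,15],[0,0,0.1,0,0,0,15],[0,0,0,0,0,0,15],[0,0,0,0,0,0,15]]]' 60
python3 - <<'E'
from h import *
s=sense();print(s["eef_pos"],s["grip_width"],s["force"])
a,b=capture("scene"),capture("side");cv2.imwrite("pics/scene4.png",a);cv2.imwrite("pics/side4.png",b)
np.set_printoptions(precision=1,suppress=True)
for f in("side0","side4"):
  k=redmask(cv2.imread(f"pics/{f}.png"))[212:275,220:300]
  # extents of red per row: left/right edge columns
  for r in range(0,60,4):
    c=np.flatnonzero(k[r]);print(f,212+r,(220+c.min(),220+c.max(),len(c)) if len(c) else None)
E
```

```text
time_s: 11.3
eef_pos: [537.0, -238.4, 169.7]
ee_rot: [-0.0, 0.975, 0.22, 0.0]
force: [-0.7, -0.2, -2.4]
grip_width: 0.253
grip_force: 59.0
time_s: 12.1
eef_pos: [537.7, -239.1, 115.6]
ee_rot: [0.0, 0.976, 0.219, 0.0]
force: [-0.1, 0.0, -3.3]
grip_width: 0.259
grip_force: 59.0
[ 537.69407696 -239.08063353  115.58170303] 0.25861036875785726 [-0.09377773  0.04358482 -3.28532787]
side0 212 (np.int64(220), np.int64(233), 14)
side0 216 (np.int64(220), np.int64(235), 14)
side0 220 (np.int64(223), np.int64(267), 31)
side0 224 (np.int64(220), np.int64(273), 39)
side0 228 (np.int64(239), np.int64(275), 37)
side0 232 (np.int64(239), np.int64(275), 37)
side0 236 (np.int64(239), np.int64(274), 36)
side0 240 (np.int64(242), np.int64(274), 31)
side0 244 (np.int64(240), np.int64(274), 28)
side0 248 (np.int64(240), np.int64(274), 35)
side0 252 (np.int64(240), np.int64(274), 35)
side0 256 (np.int64(241), np.int64(274), 31)
side0 260 (np.int64(243), np.int64(272), 19)
side0 264 (np.int64(250), np.int64(264), 15)
side0 268 None
side4 212 (np.int64(220), np.int64(275), 30)
side4 216 (np.int64(220), np.int64(278), 37)
side4 220 (np.int64(223), np.int64(278), 36)
side4 224 (np.int64(220), np.int64(278), 49)
side4 228 (np.int64(237), np.int64(277), 41)
side4 232 (np.int64(239), np.int64(275), 37)
side4 236 (np.int64(239), np.int64(274), 36)
side4 240 (np.int64(242), np.int64(274), 31)
side4 244 (np.int64(240), np.int64(274), 29)
side4 248 (np.int64(240), np.int64(274), 35)
side4 252 (np.int64(240), np.int64(274), 35)
side4 256 (np.int64(241), np.int64(274), 31)
side4 260 (np.int64(243), np.int64(272), 21)
side4 264 (np.int64(250), np.int64(264), 15)
side4 268 None
```

```bash
python3 -m crank '[[[0,0,0.07,0,0,0,15],[0,0,0.07,0,0,0,15],[0,0,0.07,0,0,0,15],[0,0,0.06,0,0,0,15],[0,0,0.06,0,0,0,15],[0,0,0.06,0,0,0,15],[0,0,0.05,0,0,0,15],[0,0,0,0,0,0,15]]]' 60
python3 -m crank '[[[0,0,0.05,0,0,0,15],[0,0,0.05,0,0,0,15],[0,0,0.04,0,0,0,15],[0,0,0.04,0,0,0,15],[0,0,0.02,0,0,0,15],[0,0,0.02,0,0,0,15],[0,0,0,0,0,0,15],[0,0,0,0,0,0,15]]]' 60
```

```text
time_s: 13.0
eef_pos: [537.4, -238.8, 103.8]
ee_rot: [-0.0, 0.976, 0.219, -0.0]
force: [-0.2, 0.0, -2.6]
grip_width: 0.252
grip_force: 59.0
time_s: 13.8
eef_pos: [537.5, -238.9, 98.6]
ee_rot: [0.0, 0.976, 0.219, 0.0]
force: [1.4, 0.5, -2.4]
grip_width: 0.257
grip_force: 59.0
```

```bash
python3 -m crank '[[[0,0,0.03,0,0,0,15],[0,0,0.03,0,0,0,15],[0,0,0.03,0,0,0,15],[0,0,0.02,0,0,0,15],[0,0,0.01,0,0,0,15],[0,0,0,0,0,0,15],[0,0,0,0,0,0,15],[0,0,0,0,0,0,15]]]' 60
python3 -c "
from rig import *
s=sense();print(s['eef_pos'],s['force'],s['wrist_torque'])"
```

```text
time_s: 14.6
eef_pos: [537.6, -238.9, 95.9]
ee_rot: [0.0, 0.976, 0.219, 0.0]
force: [-2.9, 2.7, 3.3]
grip_width: 0.255
grip_force: 59.6
[ 537.56990823 -238.89308464   95.85529117] [-2.90645678  2.72388047  3.30327394] [ 0.21303103  0.29573049 -0.00101015]
```

```bash
python3 -m crank '[[[0,-0.01,0,0,0,0,15],[-0.01,-0.02,0,0,0,0,15],[0,0,0,0,0,0,15],[0,0,0.02,0,0,0,15],[0,0,0.02,0,0,0,15],[0,0,0,0,0,0,15],[0,0,0,0,0,0,15],[0,0,0,0,0,0,15]]]' 60
```

```text
time_s: 15.4
eef_pos: [537.3, -238.6, 95.6]
ee_rot: [0.001, 0.976, 0.219, 0.001]
force: [-1.7, 2.5, 9.4]
grip_width: 0.254
grip_force: 60.2
```

```bash
python3 -m crank '[[[0,0,-0.02,0,0,0,30],[0,0,0,0,0,0,40],[0,0,0,0,0,0,60],[0,0,0,0,0,0,66],[0,0,0,0,0,0,66],[0,0,-0.2,0,0,0,66],[0,0,-0.6,0,0,0,66],[0,0,-0.4,0,0,0,66]]]' 60
python3 - <<'E'
from wf import *
s=sense();print(s["eef_pos"],s["force"])
w=capture("wrist");b=capture("side");a=capture("scene")
cv2.imwrite("pics/wrist5.png",w);cv2.imwrite("pics/side5.png",b);cv2.imwrite("pics/scene5.png",a)
m=np.hstack([cv2.resize(w[150:420,130:430],(400,360)),cv2.resize(b[195:275,213:302],(400,360),interpolation=cv2.INTER_CUBIC)])
cv2.imwrite("pics/m6.png",m)
E
```

```text
time_s: 16.2
eef_pos: [537.2, -238.5, 126.2]
ee_rot: [0.0, 0.976, 0.219, 0.0]
force: [0.2, -0.6, -0.3]
grip_width: 0.774
grip_force: 0.0
[ 537.17 -238.49  126.21] [ 0.17 -0.6  -0.31]
```

View pics/m6.png

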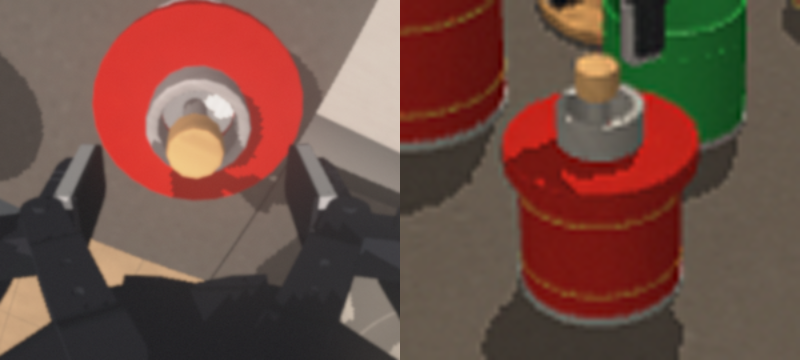

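The last view shows the lids sitting level on the tin, with the fingers open and clear. In the side crop the knob is at full-frame (257.1,212.3). I'll check the seating height and the cover centre numerically.

Run:
```python
from wf import *
i=cv2.imread("pics/wrist5.png");s=sense();z=s["eef_pos"][2];print(s["eef_pos"],s["force"])
for e in(76,79,82,85,90):print(e,wfit(i,53.5,z-e-14,z-e,(0,0),(185,140,370,305)))
w=s["ee_rot"];M=R.from_quat([w[1],w[2],w[3],w[0]]).as_matrix()
for u,v,h in((130+195*.75,150+152*.75,139),(130+198*.75,150+113*.75,115)):print(M.T@(wonz(s,u,v,h)-s["eef_pos"]))
k=proj("side",np.array([[536,-239,h] for h in(130,135,140)]));print(k)
for f in("side5",):
  for e in(76,79,82,85):print(e,fit("side",cv2.imread(f"pics/{f}.png"),53.5,e,e+14,(536,-239)))
```

```text
[ 537.19 -238.47  125.64] [-0.7  -0.49 -0.67]
76 (array([-3.1 ,  2.09]), np.float64(0.9920307242724433))
79 (array([-2.86,  1.91]), np.float64(0.9695543606677554))
82 (array([-2.68,  1.82]), np.float64(0.9450822967789698))
85 (array([-2.38,  1.75]), np.float64(0.9227288591942561))
90 (array([-1.87,  1.66]), np.float64(0.8901126332726808))
[ -1.04   0.77 -13.36]
[ 5.74  2.14 10.65]
[[257.89 213.09]
 [257.84 211.3 ]
 [257.8  209.5 ]]
76 (array([ 527.38, -284.8 ]), np.float64(0.6469724453658116))
79 (array([ 527.38, -286.02]), np.float64(0.6489263601633514))
82 (array([ 527.03, -287.09]), np.float64(0.6505841434049764))
85 (array([ 527.19, -286.15]), np.float64(0.6529688631426502))
```

```bash
python3 -m crank '[[[-0.06,0.07,0.1,0,0,0,66],[0,0,0.3,0,0,0,66],[0,0,0.4,0,0,0,66],[0,0,0.4,0,0,0,66],[0,0,0.4,0,0,0,66],[0,0,0.3,0,0,0,66],[0,0,0.1,0,0,0,66],[0,0,0,0,0,0,66]]]' 40
```

```text
time_s: 17.15
eef_pos: [536.2, -240.5, 74.7]
ee_rot: [-0.0, 0.976, 0.219, -0.0]
force: [0.0, -0.2, 0.8]
grip_width: 0.775
grip_force: 0.0
```

Run:
```python
from h import *
s=sense();print(s["eef_pos"],s["force"],s["grip_width"])
b=capture("side");cv2.imwrite("pics/side6.png",b)
# dark finger pixels near collar: list lowest dark row per column (finger tips)
g=cv2.cvtColor(b,cv2.COLOR_BGR2GRAY)
a=cv2.cvtColor(cv2.imread("pics/side0.png"),cv2.COLOR_BGR2GRAY)
for y in range(196,236,2):print(y,''.join('#' if v<50 else '.' if v>90 else '+' for v in g[y,230:290]))
print(proj("side",np.array([[536+14,-239-29,z] for z in(95,100,105,110)])),proj("side",np.array([[536-14,-239+29,z] for z in(95,100,105,110)])))
```

```text
[ 536.24975189 -240.4685116    74.69440595] [ 0.02827067 -0.23087248  0.81805287] 0.7751349870613842
196 +++##++...+################################+++###+++++++++++
198 #####++......###########+###################+####++++++++.+#
200 ######+.+++..+########+...#####+#..+#######++####+++++.++++#
202 ######+.......+++#######..+####+################+++++++++++#
204 ######+.++.+....########+++#####################+++++++++++#
206 ######+.+.......+#######+++++#####++############+++++++++++#
208 ######..+++.....+#####+.......+####+############+++++++++++#
210 ######..+.......+#####.........####+############++++++++++++
212 ####++..........+#####.........+################++++++++++++
214 ###++#......+...+####+..........+##############+++++++++++++
216 ++####..+........+..++.........+.++#######++++++++++++++++++
218 #####.++.+.++++++..+++++....++.+..+#######++++++++++++++++++
220 ###++++..+++++++++..++++....++.+..+######+++++++++++++++++#.
222 ++++...+++++###+#+................+######+++++++++++++++++++
224 +++++.++#+++++++++.............++.+######+++++++++++++++++++
226 +++..++##++++#++#+.............++.+#####+++++++++++++++++++.
228 +++..++##+#++++++##+...........+...++..++++++++++++++++++++.
230 ++...++++++++###+++###+++.....+++##+++++++++++++##++++++++..
232 +.....+#++#+#+++##+++###++#####+++++++++++++++###+++++++++..
234 ......++++++++####+###++##+++++++#######++++####+++++++++...
[[265.718651   231.3065377 ]
 [265.69460954 229.5551656 ]
 [265.67045049 227.7952277 ]
 [265.64617299 226.026661  ]] [[250.94711888 219.67623618]
 [250.88946138 217.96815306]
 [250.83153327 216.25205303]
 [250.77333262 214.5278795 ]]
```

```bash
python3 -m crank '[[[0,0,0.08,0,0,0,60],[0,0,0,0,0,0,55],[0,0,0,0,0,0,50],[0,0,0,0,0,0,40],[0,0,0,0,0,0,40],[0,0,0,0,0,0,40],[0,0,0,0,0,0,40],[0,0,0,0,0,0,40]]]' 40
python3 -c "
from rig import *
s=sense();print(s['eef_pos'],s['force'],s['wrist_torque'],s['grip_width']*85.4)"
```

```text
time_s: 18.0
eef_pos: [536.5, -240.6, 73.6]
ee_rot: [0.0, 0.976, 0.219, 0.0]
force: [-0.1, 1.3, 5.9]
grip_width: 0.546
grip_force: 41.3
[ 536.51337612 -240.63207662   73.64090986] [-0.13479267  1.33916616  5.8507432 ] [ 0.20622789  0.29107646 -0.07733235] 46.666118885620385
```

```bash
python3 -m crank '[[[0,0,-0.03,0,0,0,40],[0,0,-0.06,0,0,0,40],[0,0,-0.1,0,0,0,40],[0,0,-0.15,0,0,0,40],[0,0,-0.2,0,0,0,40],[0,0,-0.25,0,0,0,40],[0,0,-0.3,0,0,0,40],[0,0,-0.3,0,0,0,40]]]' 60
python3 -m crank '[[[0,0,-0.4,0,0,0,40],[0,0,-0.5,0,0,0,40],[0,0,-0.6,0,0,0,40],[0,0,-0.6,0,0,0,40],[0,0,-0.5,0,0,0,40],[0,0,-0.5,0,0,0,40],[0,0,-0.4,0,0,0,40],[0,0,-0.4,0,0,0,40]]]' 60
python3 -m crank '[[[0,0,-0.3,0,0,0,40],[0,0,-0.2,0,0,0,40],[0,0,-0.1,0,0,0,40],[0,0,0,0,0,0,40],[0,0,0,0,0,0,40],[0,0,0,0,0,0,40],[0,0,0,0,0,0,40],[0,0,0,0,0,0,40]]]' 60
python3 - <<'E'
from wf import *
print(sense()["eef_pos"],sense()["force"])
b=capture("side");w=capture("wrist");cv2.imwrite("pics/side7.png",b);cv2.imwrite("pics/wrist7.png",w)
h=cv2.cvtColor(b,cv2.COLOR_BGR2HSV)
def ch(p):
    H,S,V=map(int,p)
    return 'R' if (H<8 or H>172) and S>150 and V>45 else 'w' if 8<=H<=22 and S>90 and V>130 else 'g' if 40<H<80 and S>120 else '#' if V<45 else 's' if V>140 else '.'
for y in range(150,272,3):print(y,''.join(ch(p) for p in h[y,226:292]))
d=np.abs(b.astype(int)-cv2.imread("pics/side0.png")).max(2)[238:272,230:290];print("tin diff",(d>40).sum())
E
```

```text
time_s: 18.8
eef_pos: [536.4, -240.6, 108.6]
ee_rot: [0.0, 0.976, 0.219, 0.0]
force: [-0.1, 0.2, -2.2]
grip_width: 0.537
grip_force: 61.4
time_s: 19.6
eef_pos: [536.3, -240.5, 206.0]
ee_rot: [-0.0, 0.976, 0.219, -0.0]
force: [0.4, -0.3, -0.4]
grip_width: 0.537
grip_force: 61.5
time_s: 20.4
eef_pos: [536.3, -240.5, 220.1]
ee_rot: [-0.0, 0.976, 0.219, -0.0]
force: [-0.2, -0.3, -1.0]
grip_width: 0.537
grip_force: 61.5
[ 536.29 -240.51  220.13] [-0.18 -0.31 -0.99]
150 ssssssssssssssss......#######..#####..######..####................
153 sssssssssss..........########...#################.................
156 .....................########...###############...................
159 .....................#......ssss....#######.......................
162 ....................................######........................
165 ............RRRRRRR.................######RRRRRRR.................
168 ........RRRRRRRRRRR.................######RRRRRRRRRRR.............
171 .......RRRRRRRRRRRRR......................RRRRRRRRRRRR............
174 .......RRRRRRRRRRRRRRR................RRRRRRRRRRRRRRRR.........
[... 1587 characters left out ...]
R.wRRRRRRRRRRRRRRRRRRRRR...RRRRR.................
246 ..............RRRRRRRRRRRRRRRRRRRRRRRRRRRRRRRRRRR.................
249 ..............RRRRRRRRRRRRRRRRRRRRRRRRRRRRRRRRRRRR................
252 ..............RRRRRRRRRRRRRRRRRRRRRRRRRRRRRRRRRRR.................
255 ..............R.RRRRRRRRRRRRRRRRRRRRRRRRRRRRRRRRR.................
258 ...............RRRRw.RRRRRRRRRRRRRRRRRRRRR..RRRR..................
261 ..................RRRRRRRRRR......RRRRRRRRRRR.....................
264 ........................RRRRRRRRRRRRRRR...........................
267 ..................................................................
270 ..................................................................
tin diff 15
```

The cover is held level about 85 mm above the knob. The inner lid is still seated and the tin has not moved.

```bash
python3 -c "
from rig import *
print(finish_job())"
```

```text
the job is handed in; nothing more can be done
None
```

The job is handed in at about 20 s of the 48 s allowed: both lids were carried to the small red tin, the inner lid is seated in it, and the cover is held level by its collar about 85 mm above the knob.

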